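# Wedge the stop of the tin rack and load it

### The arm

A 6-joint arm with a two-finger parallel gripper is mounted at the origin on a cart in front of the work surface, level with it; the furniture and walls round the work are solid. World frame = base frame: x ahead of the robot, y to its left, z up, the work surface at z = 0. Lengths are in mm, angles in rad, forces in N, time in s.
With the tool pointing down it reaches from about 375 to 975 mm from the base axis. Payload 3.8 kg.
Tool frame: the origin (TCP) lies at the centre of the arm's flange, where the gripper is bolted on; the fingertips stand 166 mm ahead of it and the grasp point (between the pads) lies 147 mm ahead of it (finger_overhang is the z of the fingertips in the tool frame, in mm); z points along the fingers, y is the line along which they close (so a half turn about z gives the same grasp; the last joint's range is limited). The gripper opens to 88 mm and grips with 3 to 60 N. Pads are 18 mm wide; open, the fingers measure 123 mm over their backs; the gripper's body (75 mm by 187 mm) begins 45 mm behind the grasp point.
Start: joints at [1.127, 0.264, 1.604, -0, 1.274, -0.037], TCP at [267.077, 619.911, 404.706] pointing down, gripper open.
Joint ranges: [-2.63, 2.63], [-0.94, 2.18], [0.31, 2.57], [-1.31, 4.45], [0, 2.66], [-2.55, 2.55]. Speed limits (rad/s): [2.57, 2.57, 3.14, 3.14, 3.14, 3.14].

### API

Orientations are given as a 3x3 rotation matrix whose columns are the frame's x, y, z axes.
In Python, from rig import * gives the robot as it stands.
- The arm moves only by the tool drive_tool, never from a script. Its argument "steps" is one flat list of numbers, 5 for each row, row after row: the shift along the tool's x, y, z in m, then the turn about the tool's z in degrees, then the opening, from 0 (shut) to 1 (fully open). A call has 1 to 20 rows; each row is the pose to reach, as a shift and turn from the pose commanded when the call began, along the tool's axes at that moment; what a row does not reach only later rows make up. A row lasts 1/12 s, in which the tool goes at most 41.7 mm and 7.16 degrees, less where a joint would pass 70% of its speed; a pose out of reach is approached as far as the arm can. A call with a gripper value outside its range is refused whole. The fingers move at their own pace and stop on an object; "newtons" is the grip in N (left out, the last holds). Time passes only in rows, so rows that repeat a pose let the fingers close. It gives the time, the measured TCP pose, the force, the opening and the grip force at its end, in the units of the state.
- sense(): the state, without advancing time (a new reading comes with each control period).
- camera(name): name is "side" or "top"; returns (picture, depth): 400x640x3 uint8, red, green, blue; 400x640 float32, mm along the optical axis (not along the pixel's ray), 0 where there is no reading.
- camera_params(name): a dict with "K" (3x3 intrinsics, pixels), "T" (4x4, takes a point from camera to world coordinates). Camera axes: x right, y down, z forward; pixel columns grow to the right and rows downward; lengths in mm; the calibration is good to about 2 mm. A picture is of the moment at which its call begins. camera_params takes no time and is no camera call.
- finish_job(): hands the job in; it is judged then, once.
Trained networks look in the newest picture that a camera, given by its name, has taken for a name from the list of things; names that differ only in an ending like _2 or _b are one class to them, and where a whole thing is asked for, a point or a joint stands for the part that bears it (a point fixed in the world has none). Each returns a list of dicts, best first, with "p" (0 to 1); they miss things now and then, are a little off and sometimes report something else, mostly with a low value. They report only what shows in the picture. A call takes as long as a camera call.
- masks_of(query, camera): "mask" (400x640 bool, what is visible of it) and "bbox" ([centre column, centre row, width, height] in pixels, round what is visible of it).
The state is a dict: "t": time; "q": joint angles; "joint_velocities": joint speeds; "joint_efforts": joint torques, N m; "position": TCP position; "tcp_rot": TCP orientation; "force": force on the tool from outside, world axes, zero at the start; "torque": the same for the moment, N m; "gripper_width": opening from 0.0 (shut) to 1.0 (fully open); "finger_force": force on a finger pad.
Only numpy, scipy, OpenCV 4.12 (cv2) and the standard library are available. Lean on these libraries where they do the work, as an engineer would, in place of code of your own. Each camera call takes 0.05 s, during which the arm holds its last target. There are 200 camera calls.

### The job

The wooden stop at the low end of the tin rack hangs loose in its tapered hole. Take it by the thumb-piece and turn it squarely across the lane, up to its steel pin, while you press it firmly down, without forcing it hard enough to split the block, so that it wedges home and holds. Then feed the two tins that lie on the worktop into the lane on their sides, so that they roll down and rest one behind the other against the stop; leave everything else where it is.

Things in the scene. Friction and masses are not known exactly. Their poses are not given: they have to be found in the camera images.
- tin_rack: Pale wooden tin rack, 0.28 x 0.09 m, fixed; origin: middle of its underside. x points up its one lane to the closed high end (tins roll to -x, the open end near the robot), y to the side with the stop. Lane 66 mm wide, centred on y = 0, slope 5 degrees, floor at z = 0.032 at x = -0.13 and 0.0547 at x = 0.13; side rails 12 mm thick, 22 mm above the floor, end board's inner face at x = 0.132.
- lane_feed (a point): Point in the lane near its high end (rack x = 0.05, y = 0, z = 0.0856): where a tin's middle is when the tin, on its side with its axis across the lane (along the rack's y), touches the lane floor there. Let go here, it rolls down to the stop. The dishwasher (0.37 tall, front at x = 0.58, y 0.02 to 0.44) stands behind the tins: carry them round in front of it.
- lane_front (a point): Point in the lane (rack x = -0.057): the middle of the first tin when it rests against the stop that stands squarely across. The second tin rests 75 mm farther up.
- stop_lift (a joint): Height of the stop's peg in its hole (m). Loose at the start, 0.007 to 0.010; the taper (9 degrees a side) touches at 0.006; home is 0.001 or lower. Pressed while turning it goes to about 0 at 10 N and -0.003 at 15 N; pressed without turning it sticks at about 0.0025 even at 22 N. At -0.006 the block splits. Once wedged it stays when let go.
- stop_turn (a joint): Angle of the stop about its upright axis (rad): 0 = wing squarely across the lane, against a thin steel pin on the block (it cannot go past -0.02); grows clockwise seen from above towards open (1.5: wing points down and out of the lane). At the start 0.85 to 1.45; close it counter-clockwise. Loose, it gives way slowly to a push; wedged, it resists with about 0.4 N m.
- stop_grip (a point): Middle of the stop's thumb-piece, on its upright turning axis, 0.119 above the worktop at stop_lift 0. The thumb-piece is an upright wooden flat 14 mm thick (along this point's x), 44 mm wide (along y, in line with the wing, which points to -y), from 22 mm below to 18 mm above this point. The wing, 14 mm wide and 18 mm tall, begins 30 mm below this point.
- stop_tip (a point): Near the end of the stop's wing, 74 mm from its turning axis and 40 mm below stop_grip. A small cork buffer on the wing, 6 mm proud and 47 mm from the axis, meets the tins.
- tin_a: Soup tin with a picture label: plain closed cylinder 75 mm in diameter, 58 mm long, 0.18 to 0.36 kg, lying on its side on the worktop (it can roll). z is the cylinder's axis, which lies level; origin: centre of one flat end. Pinch it across its flat ends (58 mm) from above.
- tin_a_mid (a point): Middle of tin_a (halfway along its axis); 37.7 mm above the worktop while it lies there.
- tin_b: Gold tin with a blue label: plain closed cylinder 75 mm in diameter, 58 mm long, 0.18 to 0.36 kg, lying on its side on the worktop (it can roll). z is the cylinder's axis, which lies level; origin: centre of one flat end. Pinch it across its flat ends (58 mm) from above.
- tin_b_mid (a point): Middle of tin_b (halfway along its axis); 37.7 mm above the worktop while it lies there.
- face_pot: Bystander: small round white-and-blue screw-top pot, 69 mm wide, 41 mm tall; origin at the centre of its underside. Leave it alone.
- green_tub: Bystander: green-lidded food tub, 96 x 137 x 53 mm; origin at the centre of its underside. Leave it alone.
- pepper: Bystander: spice jar with dark cap, 41 mm wide, 105 mm tall; origin at the centre of its underside. Leave it alone.
- clear_jar: Bystander: empty clear jar with green lid, 69 mm wide, 84 mm tall; origin at the centre of its underside. Leave it alone.
- mug: Bystander: white patterned mug with handle, 84 mm wide, 92 mm tall; origin at the centre of its underside. Leave it alone.

How it is judged:
By the outcome, as a careful person would: the job done as asked, in the order asked, and still so for the second after the job is handed in, with the robot touching nothing.
It also fails if it takes over 72 s, if anything falls off the work surface, if the arm or the gripper's body presses on something with over 40 N, if the wrist force passes 120 N, or if a joint passes its speed limit or range.

## Working session

There is one attempt and no reset: what is moved stays moved. The work goes in short steps, Python scripts to look and compute and a tool call to move; the robot and the scene stay as the last step left them, time stands still between calls to the robot, and variables do not carry over. Pictures are saved under pics/ and viewed, at most 10 in all, crops included, and the job is handed in when it is done.

Besides the shell and the picture viewer there is one more tool, called after "Emit:" as name(argument=value, ...) on one line, values as JSON. drive_tool: Moves the arm, as the interface text tells. Its arguments: {"type":"object","properties":{"steps":{"type":"array"},"newtons":{"type":"number"}},"required":["steps"]}

```bash
mkdir -p pics
cat > h.py <<'E'
from rig import *
import numpy as np, cv2
def cloud(cam,depth,mask=None):
    P=camera_params(cam);K=np.array(P["K"]);T=np.array(P["T"])
    m=(depth>0) if mask is None else (mask&(depth>0))
    v,u=np.nonzero(m);z=depth[v,u]
    c=np.stack([(u-K[0,2])/K[0,0]*z,(v-K[1,2])/K[1,1]*z,z,np.ones_like(z)])
    return (T@c)[:3].T,u,v
E
python3 - <<'E'
from h import *
for c in("side","top"):
    im,d=camera(c);cv2.imwrite(f"pics/{c}0.png",im[:,:,::-1]);np.save(f"{c}0.npy",d)
    print(c,np.round(camera_params(c)["T"],2).tolist())
    for q in("tin_a","tin_b","tin_rack","stop_grip","stop_tip"):
        for r in masks_of(q,c)[:2]:
            p,_,_=cloud(c,d,r["mask"])
            if len(p):print(c,q,round(r["p"],2),np.round(r["bbox"]),np.round(np.median(p,0)),np.round(np.percentile(p,2,axis=0)),np.round(np.percentile(p,98,axis=0)))
print(sense())
E
```

```text
side [[1.0, 0.0, -0.02, 557.57], [0.01, -0.61, 0.79, -1212.23], [-0.01, -0.79, -0.61, 1035.84], [0.0, 0.0, 0.0, 1.0]]
side tin_a 0.89 [294. 192.  30.  25.] [438. 153.  54.] [394. 129.   3.] [479. 229.  79.]
side tin_a 0.72 [296. 169.  26.  22.] [437. 282.  56.] [394. 264.   1.] [472. 409.  78.]
side tin_b 0.89 [294. 192.  30.  25.] [438. 153.  54.] [394. 129.   3.] [479. 229.  79.]
side tin_b 0.72 [296. 169.  26.  22.] [437. 282.  56.] [394. 264.   1.] [472. 409.  78.]
side tin_rack 0.72 [330. 238. 100.  75.] [ 551. -113.   55.] [ 421. -202.    5.] [700. -27. 135.]
side tin_rack 0.37 [292. 214.  38.  21.] [468. -36.  98.] [403. -48.   3.] [496. 110. 147.]
side stop_grip 0.84 [292. 213.  36.  25.] [466. -37.  99.] [403. -48.  69.] [493. -26. 147.]
side stop_tip 0.66 [290. 214.  34.  26.] [469. -37.  99.] [403. -48.  69.] [493. -26. 147.]
top [[-0.01, -0.99, 0.15, 326.62], [-1.0, 0.01, 0.0, -32.91], [-0.0, -0.15, -0.99, 1280.62], [0.0, 0.0, 0.0, 1.0]]
top tin_a 0.97 [220. 224.  21.  28.] [432. 294.  69.] [397. 268.   7.] [469. 328.  78.]
top tin_a 0.86 [263. 222.  25.  28.] [434. 163. 
[... 515 characters left out ...]
00, -3.69339221e-02]), 'joint_velocities': array([ 0.00082564,  0.00013714, -0.00088668, -0.00039893, -0.00059911,
       -0.00066301]), 'joint_efforts': array([-3.46965553e-04, -5.01658916e+01, -3.56999731e+01,  7.28348689e-02,
        1.88520196e-02, -1.33050136e-05]), 'position': array([267.06516098, 619.92071914, 404.73828717]), 'tcp_rot': array([[-9.18413038e-01,  3.95622916e-01,  1.03546323e-05],
       [ 3.95622916e-01,  9.18413037e-01,  4.30456249e-05],
       [ 7.52000637e-06,  4.36301929e-05, -9.99999999e-01]]), 'force': array([ 0.91028935,  0.11128999, -0.16764155]), 'torque': array([-0.01607953,  0.05458774,  0.00958335]), 'finger_force': 0.0, 'gripper_width': 0.9995518923659209}
```

Run:
```python
import cv2,numpy as np
a=cv2.imread("pics/top0.png")[120:270,190:390];b=cv2.imread("pics/side0.png")[150:290,220:420]
cv2.imwrite("pics/c0.png",np.vstack([cv2.resize(a,(800,600),interpolation=cv2.INTER_CUBIC)]))
cv2.imwrite("pics/c1.png",cv2.resize(b,(800,560),interpolation=cv2.INTER_CUBIC))
```

```text
(no output)
```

View pics/c0.png

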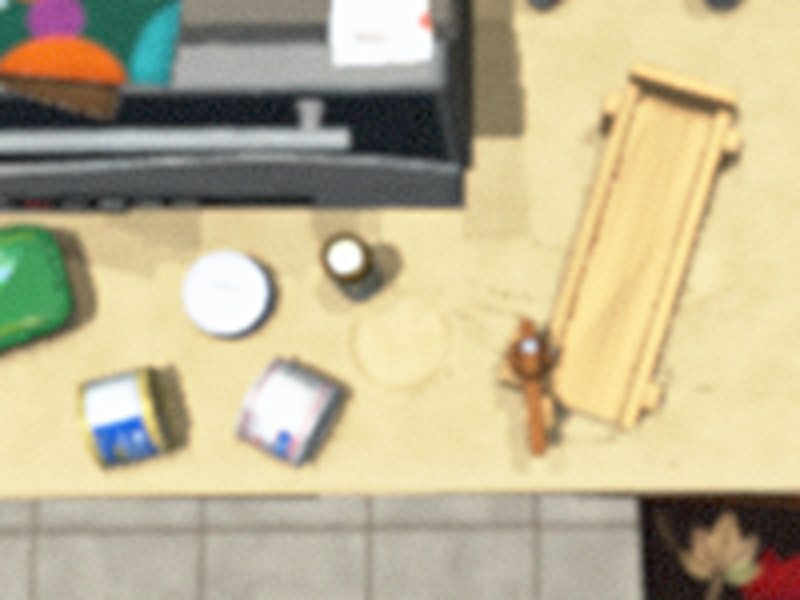

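View pics/c1.png

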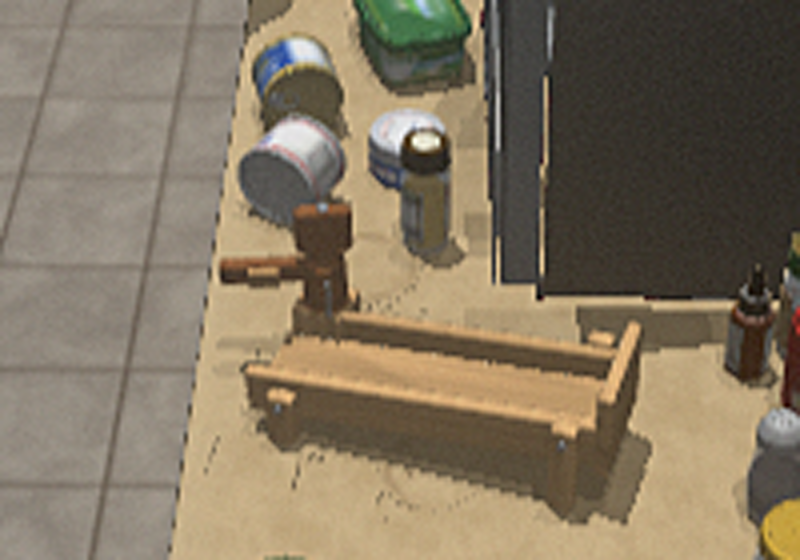

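Run:
```python
from h import *
def box(p,n):
    r=cv2.minAreaRect(p[:,:2].astype(np.float32));print(n,len(p),np.round(r[0],1),np.round(r[1],1),round(r[2],1))
for c in("top","side"):
    d=np.load(f"{c}0.npy");p,u,v=cloud(c,d)
    x,y,z=p.T
    R=(x>400)&(x<730)&(y<-45)&(y>-230)
    for lo,hi in((50,95),(55,95)): box(p[R&(z>lo)&(z<hi)],c+" rack%d"%lo)
    R=(x>380)&(x<520)&(y<0)&(y>-70)
    t=p[R&(z>105)];box(t,c+" thumb");print(t.min(0).round(1),t.max(0).round(1),t.mean(0).round(1))
    t=p[R&(z>133)];box(t,c+" thumbtop");print(t.mean(0).round(1),t.tolist()and t.round()[:12].tolist())
    w=p[R&(z>70)&(z<103)&(x<445)];box(w,c+" wing")
    if len(w):
        A=np.polyfit(w[:,0],w[:,1],1);print("wing dir deg",np.degrees(np.arctan(A[0])),w.mean(0).round(1),w.min(0).round(),w.max(0).round())
    for n,a,b in(("a",120,215),("b",255,345)):
        T=p[(x>380)&(x<490)&(y>a)&(y<b)&(z>15)&(z<85)];box(T,c+n);T=T[T[:,2]>60];box(T,c+n+"top");print(T.mean(0).round(1))
    # rack rail lateral profile along two x'
```

```text
top rack50 1124 [ 564.7 -108.4] [117.9 272.1] 68.6
top rack55 791 [ 567.2 -107.9] [117.9 268.8] 67.9
top thumb 76 [473.7 -28.9] [18.7 41.2] 89.4
[453.1 -38.3 105.1] [494.3 -19.6 151.3] [473.8 -30.  140.5]
top thumbtop 66 [473.9 -30. ] [41.7 13.8] 5.1
[474.8 -29.9 144.7] [[494.0, -23.0, 148.0], [494.0, -26.0, 147.0], [494.0, -29.0, 147.0], [494.0, -32.0, 147.0], [492.0, -23.0, 143.0], [491.0, -26.0, 148.0], [491.0, -29.0, 146.0], [491.0, -32.0, 146.0], [492.0, -35.0, 140.0], [488.0, -23.0, 146.0], [488.0, -26.0, 147.0], [488.0, -29.0, 145.0]]
top wing 84 [419.8 -37.7] [18.7 49.5] 89.5
wing dir deg 0.5004909852562129 [421.2 -36.1  96.7] [395. -47.  89.] [445. -28. 102.]
topa 452 [436.5 167.3] [58.1 73.7] 62.8
topatop 335 [437.1 167. ] [57.8 62.7] 63.3
[436.7 167.2  70.9]
topb 473 [432.1 299.9] [74.3 59. ] 15.7
topbtop 342 [432.2 299.4] [61.3 59.1] 14.4
[431.4 299.2  70.9]
side rack50 1480 [ 555.6 -111.1] [123.8 300.9] 71.7
side rack55 1105 [ 555.6 -111.1] [123.8 300.9] 71.7
side thumb 178 [474.8 -31.7] [18.3 43.2] 84.6
[453.6 -41.4 105.8] [496.2 -22.5 149.5] [475.4 -34.  130.1]
side thumbtop 79 [474.9 -31.1] [17.2 43. ] 87.0
[474.8 -32.7 142.1] [[475.0, -22.0, 146.0], [457.0, -26.0, 145.0], [460.0, -32.0, 149.0], [463.0, -29.0, 148.0], [466.0, -28.0, 147.0], [469.0, -27.0, 146.0], [472.0, -25.0, 144.0], [475.0, -32.0, 150.0], [478.0, -28.0, 147.0], [481.0, -28.0, 146.0], [484.0, -28.0, 147.0], [487.0, -28.0, 147.0]]
side wing 116 [420.2 -37.3] [22.3 46.9] 86.7
wing dir deg -3.2089694731281257 [420.7 -39.3  93. ] [397. -49.  79.] [443. -25. 102.]
sidea 470 [436.1 169.7] [66.2 79.2] 62.4
sideatop 218 [438.8 168.1] [65.7 63.4] 61.4
[440.6 161.9  70.4]
sideb 393 [435.8 297.6] [75.8 68.8] 13.6
sidebtop 178 [433.3 300. ] [62.3 62.6] 13.8
[433.6 296.1  70.9]
```

Run:
```python
from h import *
from scipy.optimize import minimize
for c in("top","side"):
    d=np.load(f"{c}0.npy");p,u,v=cloud(c,d)
    x,y,z=p.T
    p=p[(x>400)&(x<730)&(y<-10)&(y>-230)&(z<90)&~((x<510)&(y>-65))]
    def rf(q):
        a=q[2];D=p[:,:2]-q[:2];X=D@[np.cos(a),np.sin(a)];Y=D@[-np.sin(a),np.cos(a)];return X,Y
    def f(q):
        X,Y=rf(q);fl=32+(X+130)*np.tan(np.radians(5));h=np.where(abs(Y)<33,fl,np.where(abs(Y)<45,fl+22,0));h=np.where((X<-140)|(X>140),0,h)
        ok=~((X>130)&(X<142));return np.mean(np.minimum(abs(h-p[:,2]),25)[ok])
    best=min((minimize(f,[560+dx,-112+dy,np.radians(a)],method="Nelder-Mead",options=dict(initial_simplex=[[560+dx,-112+dy,np.radians(a)],[568+dx,-112+dy,np.radians(a)],[560+dx,-104+dy,np.radians(a)],[560+dx,-112+dy,np.radians(a+4)]])) for dx in(-8,8) for dy in(-6,6) for a in(-13,-18)),key=lambda r:r.fun)
    q=best.x;print(c,q[:2].round(1),np.degrees(q[2]).round(2),best.fun)
    X,Y=rf(q);m=abs(X)<110
    for lo in range(-50,50,5):
        k=m&(Y>=lo)&(Y<lo+5);print(lo,np.median(p[k,2]-(X[k]+130)*.0875).round(1) if k.any() else None,end=" | ")
    print()
    a=q[2];Rm=np.array([[np.cos(a),-np.sin(a)],[np.sin(a),np.cos(a)]])
    print("feed",(q[:2]+Rm@[50,0]).round(1),"front",(q[:2]+Rm@[-57,0]).round(1),"axis in rack",(Rm.T@(np.array([474.5,-30.5])-q[:2])).round(1))
```

```text
top [ 562.4 -113.2] -18.19 2.8692534541264867
-50 -6.2 | -45 54.3 | -40 54.4 | -35 36.1 | -30 32.9 | -25 33.0 | -20 32.6 | -15 32.4 | -10 33.0 | -5 32.8 | 0 32.7 | 5 33.2 | 10 32.4 | 15 33.3 | 20 32.9 | 25 32.8 | 30 35.8 | 35 54.6 | 40 54.7 | 45 -9.7 | 
feed [ 609.9 -128.8] front [508.3 -95.4] axis in rack [-109.3   51.1]
side [ 563.3 -115.2] -18.64 8.529194508885698
-50 -2.1 | -45 37.5 | -40 35.1 | -35 -4.2 | -30 -8.1 | -25 -10.2 | -20 -10.3 | -15 -13.5 | -10 34.6 | -5 34.1 | 0 33.8 | 5 34.1 | 10 33.8 | 15 33.7 | 20 33.7 | 25 34.0 | 30 41.5 | 35 45.5 | 40 54.8 | 45 54.2 | 
feed [ 610.7 -131.2] front [509.3 -97. ] axis in rack [-111.2   51.8]
```

Emit:
drive_tool(steps=[-0.448,-0.515,0.055,150,0.6,-0.448,-0.515,0.055,150,0.6,-0.448,-0.515,0.055,150,0.6,-0.448,-0.515,0.055,150,0.6,-0.448,-0.515,0.055,150,0.6,-0.448,-0.515,0.055,150,0.6,-0.448,-0.515,0.055,150,0.6,-0.448,-0.515,0.055,150,0.6,-0.448,-0.515,0.055,150,0.6,-0.448,-0.515,0.055,150,0.6,-0.448,-0.515,0.055,150,0.6,-0.448,-0.515,0.055,150,0.6,-0.448,-0.515,0.055,150,0.6,-0.448,-0.515,0.055,150,0.6,-0.448,-0.515,0.055,150,0.6,-0.448,-0.515,0.055,150,0.6,-0.448,-0.515,0.055,150,0.6,-0.448,-0.515,0.055,150,0.6,-0.448,-0.515,0.055,150,0.6,-0.448,-0.515,0.055,150,0.6])

```text
t: 2.27
position: [474.8, -31.2, 349.8]
tcp_rot: [[0.974, 0.225, 0.0], [0.225, -0.974, 0.0], [0.0, -0.0, -1.0]]
force: [-0.2, 0.5, -0.4]
gripper_width: 0.602
finger_force: 0.0
```

Emit:
drive_tool(steps=[0,0,0,0,0.6,0,0,0,0,0.6,0,0,0,0,0.6])

```text
t: 2.52
position: [474.7, -30.2, 349.9]
tcp_rot: [[0.972, 0.236, 0.0], [0.236, -0.972, -0.0], [0.0, 0.0, -1.0]]
force: [0.3, 0.3, -0.1]
gripper_width: 0.599
finger_force: 0.0
```

Emit:
drive_tool(steps=[0,0,0.02,7,0.6,0,0,0.04,7,0.6,0,0,0.06,7,0.6,0,0,0.074,7,0.6,0,0,0.074,7,0.6,0,0,0.074,7,0.6])

```text
t: 3.02
position: [474.3, -30.0, 275.1]
tcp_rot: [[0.993, 0.114, -0.002], [0.114, -0.993, 0.0], [-0.002, -0.0, -1.0]]
force: [-0.7, 0.8, -0.2]
gripper_width: 0.601
finger_force: 0.0
```

Emit:
drive_tool(steps=[0,0,0,0,0,0,0,0,0,0,0,0,0,0,0,0,0,0,0,0,0,0,0,0,0,0,0,0,0,0,0,0,0,0,0,0,0,0,0,0], newtons=35)

```text
t: 3.68
position: [474.8, -30.1, 275.9]
tcp_rot: [[0.994, 0.112, 0.0], [0.112, -0.994, 0.001], [0.0, -0.001, -1.0]]
force: [0.6, 1.9, 0.7]
gripper_width: 0.153
finger_force: 35.0
```

Emit:
drive_tool(steps=[0,0,0.0,-4,0,0,0,0.0005,-9,0,0,0,0.001,-14,0,0,0,0.001,-19,0,0,0,0.001,-24,0,0,0,0.001,-27,0,0,0,0.001,-27,0])

```text
t: 4.27
position: [474.9, -30.1, 274.7]
tcp_rot: [[0.834, 0.552, 0.0], [0.552, -0.834, 0.001], [0.001, -0.0, -1.0]]
force: [1.2, 1.8, -0.3]
gripper_width: 0.154
finger_force: 35.0
```

Emit:
drive_tool(steps=[0,0,0.001,-2,0,0,0,0.002,-4,0,0,0,0.003,-6,0,0,0,0.003,-7,0])

```text
t: 4.6
position: [475.0, -30.1, 272.5]
tcp_rot: [[0.761, 0.648, 0.001], [0.648, -0.761, 0.001], [0.001, -0.0, -1.0]]
force: [-0.8, 3.0, 4.2]
gripper_width: 0.154
finger_force: 35.0
```

Emit:
drive_tool(steps=[0,0,0.0007,-1.5,0,0,0,0.0014,-3,0,0,0,0.002,-5,0,0,0,0.002,-6,0])

```text
t: 4.93
position: [475.2, -30.0, 271.6]
tcp_rot: [[0.69, 0.724, 0.001], [0.724, -0.69, 0.001], [0.001, 0.0, -1.0]]
force: [-3.2, 3.5, 11.5]
gripper_width: 0.158
finger_force: 35.0
```

Emit:
drive_tool(steps=[0,0,0.0,-1.5,0,0,0,0,-3,0,0,0,0.0002,-4.5,0,0,0,0.0004,-6,0], newtons=50)

```text
t: 5.27
position: [475.2, -30.0, 271.2]
tcp_rot: [[0.611, 0.792, 0.001], [0.792, -0.611, 0.001], [0.001, 0.0, -1.0]]
force: [-3.2, 4.2, 13.4]
gripper_width: 0.154
finger_force: 50.0
```

Emit:
drive_tool(steps=[0,0,0.0,-1.5,0,0,0,0,-3,0,0,0,0,-4.5,0,0,0,0,-6,0])

```text
t: 5.6
position: [475.2, -30.1, 271.0]
tcp_rot: [[0.525, 0.851, 0.001], [0.851, -0.525, 0.001], [0.001, 0.0, -1.0]]
force: [-3.3, 2.6, 10.3]
gripper_width: 0.155
finger_force: 50.0
```

Run:
```python
from h import *
s=sense();print(s["force"],s["torque"],s["position"])
for c in("side","top"):
    im,d=camera(c);cv2.imwrite(f"pics/{c}1.png",im[:,:,::-1]);np.save(f"{c}1.npy",d)
a=cv2.imread("pics/side1.png")[170:270,240:370];cv2.imwrite("pics/c2.png",cv2.resize(a,(780,600),interpolation=cv2.INTER_CUBIC))
```

```text
[-3.3330423   2.61040332 10.33304399] [ 0.46894021  0.65223713 -0.28394849] [475.18465471 -30.05123034 271.03317918]
```

View pics/c2.png

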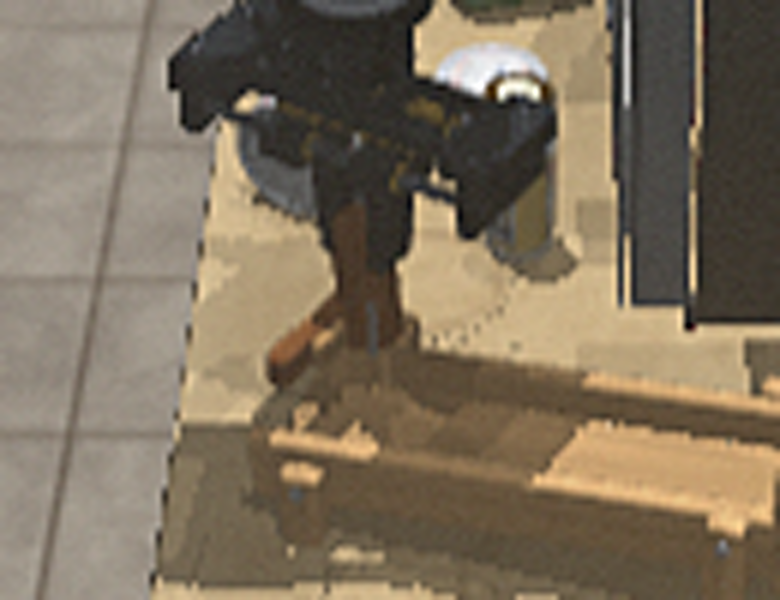

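Run:
```python
from h import *
C=np.array([475,-30.])
for c in("top","side"):
  for k,ang in((0,187),(1,-121.7)):
    d=np.load(f"{c}{k}.npy");p,_,_=cloud(c,d)
    for da in(-4,0,4):
        a=np.radians(ang+da);D=p[:,:2]-C;X=D@[np.cos(a),np.sin(a)];Y=D@[-np.sin(a),np.cos(a)]
        w=p[(X>35)&(X<72)&(abs(Y)<5)&(p[:,2]>75)&(p[:,2]<110)]
        print(c,k,da,len(w),np.percentile(w[:,2],[25,50,75]).round(1) if len(w) else"")
```

```text
top 0 -4 39 [95.5 97.  98.1]
top 0 0 38 [95.4 96.9 97.9]
top 0 4 31 [95.2 96.6 97.5]
top 1 -4 24 [90.3 91.2 93.3]
top 1 0 20 [91.  92.9 93.5]
top 1 4 18 [90.4 91.9 93.3]
side 0 -4 29 [96.1 97.8 98.9]
side 0 0 39 [92.6 97.2 98.8]
side 0 4 47 [88.8 93.3 97.5]
side 1 -4 21 [90.6 92.4 93.2]
side 1 0 34 [88.9 91.1 93.7]
side 1 4 40 [84.2 90.2 92.5]
```

Emit:
drive_tool(steps=[0,0,0.0005,-1,0,0,0,0.0008,-2,0,0,0,0.001,-3,0,0,0,0.001,-4,0])

```text
t: 6.03
position: [475.3, -30.1, 270.8]
tcp_rot: [[0.464, 0.886, 0.001], [0.886, -0.464, 0.001], [0.001, 0.0, -1.0]]
force: [-5.6, 3.3, 15.0]
gripper_width: 0.154
finger_force: 50.0
```

Emit:
drive_tool(steps=[0,0,0,3,0,0,0,0,6,0,0,0,0,9,0,0,0,0,12,0,0,0,0,14,0,0,0,0,14,0])

```text
t: 6.53
position: [475.2, -30.0, 270.0]
tcp_rot: [[0.666, 0.746, 0.001], [0.746, -0.666, 0.001], [0.001, 0.0, -1.0]]
force: [-4.0, 3.8, 11.1]
gripper_width: 0.151
finger_force: 50.0
```

Emit:
drive_tool(steps=[0,0,0.0003,-3,0,0,0,0.0006,-6,0,0,0,0.0009,-9,0,0,0,0.001,-12,0,0,0,0.001,-14,0])

```text
t: 6.95
position: [475.2, -30.0, 269.0]
tcp_rot: [[0.462, 0.887, 0.001], [0.887, -0.462, 0.001], [0.001, 0.001, -1.0]]
force: [-2.9, 2.9, 10.3]
gripper_width: 0.15
finger_force: 50.0
```

Emit:
drive_tool(steps=[0,0,0,4,0,0,0,0.0002,8,0,0,0,0.0004,12,0,0,0,0.0004,8,0,0,0,0.0004,4,0,0,0,0.0006,0,0,0,0,0.0006,0,0])

```text
t: 7.53
position: [475.2, -30.0, 268.1]
tcp_rot: [[0.461, 0.887, 0.001], [0.887, -0.461, 0.001], [0.001, 0.0, -1.0]]
force: [-2.6, 4.9, 9.0]
gripper_width: 0.151
finger_force: 50.0
```

Emit:
drive_tool(steps=[0,0,0.0003,-2,0,0,0,0.0006,-4,0,0,0,0.0008,-6,0,0,0,0.001,-8,0,0,0,0.001,-9.5,0,0,0,0.001,-9.5,0])

```text
t: 8.03
position: [475.2, -29.9, 267.7]
tcp_rot: [[0.31, 0.951, 0.001], [0.951, -0.31, 0.001], [0.001, 0.001, -1.0]]
force: [-3.8, 5.2, 12.2]
gripper_width: 0.154
finger_force: 50.0
```

Run:
```python
from h import *
s=sense();print(s["force"],s["torque"],s["position"])
for c in("side","top"):
    im,d=camera(c);cv2.imwrite(f"pics/{c}2.png",im[:,:,::-1]);np.save(f"{c}2.npy",d)
C=np.array([475,-30.])
for c in("top","side"):
    p,_,_=cloud(c,np.load(f"{c}2.npy"))
    for ang in(-116,-112,-108,-104,-100):
        a=np.radians(ang);D=p[:,:2]-C;X=D@[np.cos(a),np.sin(a)];Y=D@[-np.sin(a),np.cos(a)]
        w=p[(X>35)&(X<72)&(abs(Y)<5)&(p[:,2]>75)&(p[:,2]<110)]
        print(c,ang,len(w),np.percentile(w[:,2],[25,50,75]).round(1) if len(w) else"")
```

```text
[-3.75034574  5.17055281 12.18141566] [0.69318198 0.82212094 0.3110815 ] [475.23377925 -29.88480442 267.71716248]
top -116 11 [85.6 87.9 89.7]
top -112 17 [85.9 89.2 90.2]
top -108 15 [87.6 89.2 90.2]
top -104 14 [86.6 88.6 90.1]
top -100 12 [86.6 87.6 89.4]
side -116 9 [88.8 89.2 91.3]
side -112 19 [88.1 90.  90.8]
side -108 25 [89.2 90.1 91.3]
side -104 30 [86.9 89.1 91.3]
side -100 35 [83.5 87.7 90.7]
```

Emit:
drive_tool(steps=[0,0,0.0002,-0.7,0,0,0,0.0003,-1.4,0,0,0,0.0004,-2,0,0,0,0.0004,-2,0])

```text
t: 8.47
position: [475.3, -29.9, 267.7]
tcp_rot: [[0.279, 0.96, 0.001], [0.96, -0.279, 0.001], [0.001, 0.0, -1.0]]
force: [-5.0, 4.0, 15.0]
gripper_width: 0.155
finger_force: 50.0
```

Run:
```python
from h import *
s=sense();print(s["force"],s["torque"],s["position"],s["q"],np.degrees(np.arctan2(s["tcp_rot"][1,0],s["tcp_rot"][0,0])))
```

```text
[-5.03930474  3.97592959 14.98223825] [ 0.64839105  1.00914879 -0.2898884 ] [475.26640838 -29.90672561 267.65927316] [-1.15635911e-01  1.86416962e-02  2.15413216e+00  1.59132472e-03
  9.68131512e-01  1.65915100e-01] 73.81667740671635
```

Emit:
drive_tool(steps=[0,0,-0.0002,-1,0,0,0,-0.0003,-2,0,0,0,-0.0003,-2,0])

```text
t: 8.72
position: [475.2, -29.9, 267.7]
tcp_rot: [[0.246, 0.969, 0.001], [0.969, -0.246, 0.002], [0.002, 0.0, -1.0]]
force: [-4.7, 3.5, 13.4]
gripper_width: 0.152
finger_force: 50.0
```

Run:
```python
from h import *
s=sense();print(s["force"],s["torque"],s["position"],np.degrees(np.arctan2(s["tcp_rot"][1,0],s["tcp_rot"][0,0])),s["gripper_width"])
```

```text
[-4.70692193  3.54630737 13.3972887 ] [ 0.65067367  0.86514717 -0.65231074] [475.19947805 -29.93724457 267.65150043] 75.75835721870799 0.15215576905312517
```

Emit:
drive_tool(steps=[0,0,-0.001,2,0,0,0,-0.0015,3,0,0,0,-0.0015,3,0.6,0,0,-0.0015,3,0.6,0,0,-0.0015,3,0.6,0,0,-0.0015,3,0.6,0,0,-0.02,3,0.6,0,0,-0.04,3,0.6,0,0,-0.08,3,0.6])

```text
t: 9.47
position: [472.6, -30.3, 341.8]
tcp_rot: [[0.293, 0.956, -0.01], [0.956, -0.293, 0.001], [-0.002, -0.01, -1.0]]
force: [-0.0, -0.3, 0.4]
gripper_width: 0.601
finger_force: 0.0
```

Run:
```python
from h import *
s=sense();print(s["force"],s["torque"],s["position"],s["q"].round(3),s["tcp_rot"].round(3).tolist())
```

```text
[-0.01439483 -0.31621251  0.35593511] [-0.06682576  0.06404776  0.02749617] [472.63533398 -30.30170046 341.80911813] [-0.116 -0.069  2.087 -0.     1.133  0.181] [[0.293, 0.956, -0.01], [0.956, -0.293, 0.001], [-0.002, -0.01, -1.0]]
```

Emit:
drive_tool(steps=[0.178,-0.094,0,-80,1,0.178,-0.094,0,-80,1,0.178,-0.094,0,-80,1,0.178,-0.094,0,-80,1,0.178,-0.094,0,-80,1,0.178,-0.094,0,-80,1,0.178,-0.094,0,-80,1,0.178,-0.094,0,-80,1,0.178,-0.094,0,-80,1,0.178,-0.094,0,-80,1,0.178,-0.094,0,-80,1,0.178,-0.094,0,-80,1,0.178,-0.094,0,-80,1])

```text
t: 10.55
position: [437.0, 167.3, 345.3]
tcp_rot: [[-0.89, 0.457, -0.0], [0.457, 0.89, -0.0], [0.0, -0.0, -1.0]]
force: [1.0, -0.2, -0.1]
gripper_width: 1.001
finger_force: 0.0
```

Run:
```python
from h import *
for c in("side","top"):
    im,d=camera(c);cv2.imwrite(f"pics/{c}3.png",im[:,:,::-1]);np.save(f"{c}3.npy",d)
a=cv2.imread("pics/top3.png")[145:235,290:390];cv2.imwrite("pics/c3.png",cv2.resize(a,(660,594),interpolation=cv2.INTER_CUBIC))
C=np.array([475,-30.])
for c in("top","side"):
    p,_,_=cloud(c,np.load(f"{c}3.npy"))
    D=p[:,:2]-C;r=np.hypot(*D.T);t=np.degrees(np.arctan2(D[:,1],D[:,0]))
    w=(r>30)&(r<76)&(p[:,2]>80)&(p[:,2]<98)&(t<-80)&(t>-140)
    q=D[w];ev=np.linalg.svd(q-q.mean(0))[2][0];print(c,w.sum(),"mean ang",t[w].mean(),"pca",np.degrees(np.arctan(ev[1]/ev[0])),"z",np.percentile(p[w,2],[50,75,90]).round(1))
    h=p[(r<26)&(p[:,2]>125)];print(c,"thumb",h.mean(0).round(1),np.percentile(h[:,2],[50,75,90]).round(1),cv2.minAreaRect(h[:,:2].astype(np.float32)))
s=sense();print(s["position"],s["tcp_rot"].round(3).tolist())
```

```text
top 83 mean ang -105.67024197797917 pca 69.7347794796865 z [87.7 89.4 91.3]
top thumb [474.5 -30.3 136.2] [136.3 138.1 139.3] ((475.3006591796875, -30.347118377685547), (42.07770538330078, 14.351883888244629), 75.10191345214844)
side 73 mean ang -103.4639227181255 pca 69.08000792528043 z [88.3 89.6 91.3]
side thumb [476.5 -32.5 134.8] [135.8 138.3 139.6] ((476.06744384765625, -30.12752914428711), (48.401187896728516, 12.638349533081055), 70.69241333007812)
[437.05088487 167.30788965 345.44240499] [[-0.889, 0.457, -0.0], [0.457, 0.889, -0.0], [0.0, -0.0, -1.0]]
```

View pics/c3.png

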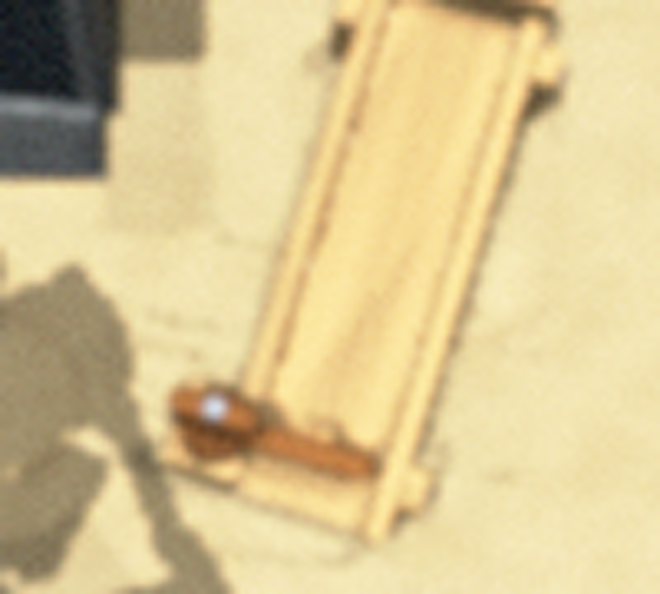

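```bash
cat > m.py <<'E'
from h import *
C=np.array([475,-30.])
def meas(cam,ds,ang):
    o=[]
    a=np.radians(ang)
    for d in ds:
        p,_,_=cloud(cam,d);D=p[:,:2]-C;X=D@[np.cos(a),np.sin(a)];Y=D@[-np.sin(a),np.cos(a)]
        t=p[(abs(X)<18)&(abs(X)>6)&(abs(Y)<4)&(p[:,2]>125)&(p[:,2]<155),2]
        w=p[(X>40)&(X<70)&(abs(Y)<4)&(p[:,2]>80)&(p[:,2]<105),2]
        b=np.radians(-18.4);E=p[:,:2]-[562.6,-113.8];x=E@[np.cos(b),np.sin(b)];y=E@[-np.sin(b),np.cos(b)]
        f=p[(abs(x)<60)&(abs(y)<24),2]-(32+(x[(abs(x)<60)&(abs(y)<24)]+130)*np.tan(np.radians(5)))
        o.append([np.median(t),np.median(w),np.median(f),np.median(p[(p[:,0]>450)&(p[:,0]<600)&(p[:,1]>0)&(p[:,1]<60)&(abs(p[:,2])<15),2])])
    print(cam,ang,np.mean(o,0).round(2))
E
python3 - <<'E'
from m import *
for c in("top","side"):
    meas(c,[np.load(f"{c}0.npy")],187)
    ds=[camera(c)[1] for _ in range(5)]
    for a in(-106.5,-108.5):meas(c,ds,a)
E
```

```text
top 187 [145.8   96.79   0.86   0.74]
top -106.5 [137.4   88.89   0.76   0.91]
top -108.5 [137.34  88.63   0.76   0.91]
side 187 [142.37  96.99   0.91   1.78]
side -106.5 [137.66  89.42   0.96   1.92]
side -108.5 [137.4   89.37   0.96   1.92]
```

Emit:
drive_tool(steps=[0,0,0.035,0,1,0,0,0.07,0,1,0,0,0.1,0,1,0,0,0.125,0,1,0,0,0.145,0,1,0,0,0.157,0,1,0,0,0.157,0,1,0,0,0.157,0,0,0,0,0.157,0,0,0,0,0.157,0,0,0,0,0.157,0,0,0,0,0.157,0,0,0,0,0.157,0,0], newtons=25)

```text
t: 12.23
position: [437.7, 167.6, 189.8]
tcp_rot: [[-0.891, 0.455, 0.002], [0.455, 0.891, 0.001], [-0.002, 0.001, -1.0]]
force: [-0.6, -1.6, 5.3]
gripper_width: 0.658
finger_force: 25.0
```

Emit:
drive_tool(steps=[0,0,-0.03,0,0,0,0,-0.07,0,0,0,0,-0.11,0,0,0,0,-0.15,0,0,0,0,-0.17,0,0,-0.024,-0.033,-0.17,-8.8,0,-0.05,-0.069,-0.17,-8.8,0,-0.075,-0.103,-0.17,-8.8,0,-0.1,-0.138,-0.17,-8.8,0,-0.125,-0.172,-0.17,-8.8,0,-0.145,-0.2,-0.17,-8.8,0,-0.159,-0.22,-0.17,-8.8,0,-0.19,-0.212,-0.17,-8.8,0,-0.225,-0.203,-0.17,-8.8,0,-0.26,-0.194,-0.17,-8.8,0,-0.289,-0.186,-0.17,-8.8,0,-0.289,-0.186,-0.17,-8.8,0,-0.289,-0.186,-0.17,-8.8,0,-0.289,-0.186,-0.17,-8.8,0])

```text
t: 13.82
position: [609.1, -129.4, 357.1]
tcp_rot: [[-0.95, 0.313, -0.003], [0.313, 0.95, 0.001], [0.003, -0.0, -1.0]]
force: [-0.5, -0.0, -3.6]
gripper_width: 0.659
finger_force: 25.0
```

Run:
```python
from h import *
s=sense();print(s["position"],np.degrees(np.arctan2(s["tcp_rot"][1,1],s["tcp_rot"][0,1])),s["gripper_width"],s["force"],s["q"].round(2))
im,d=camera("side");cv2.imwrite("pics/s4.png",im[150:290,220:420,::-1].repeat(4,0).repeat(4,1))
p,_,_=cloud("side",d)
```

```text
[ 609.08150921 -129.40672728  357.12974257] 71.75849440071518 0.6592500391905528 [-0.51085378 -0.03170525 -3.6276598 ] [-0.25  0.2   1.77  0.    1.17 -1.5 ]
```

View pics/s4.png

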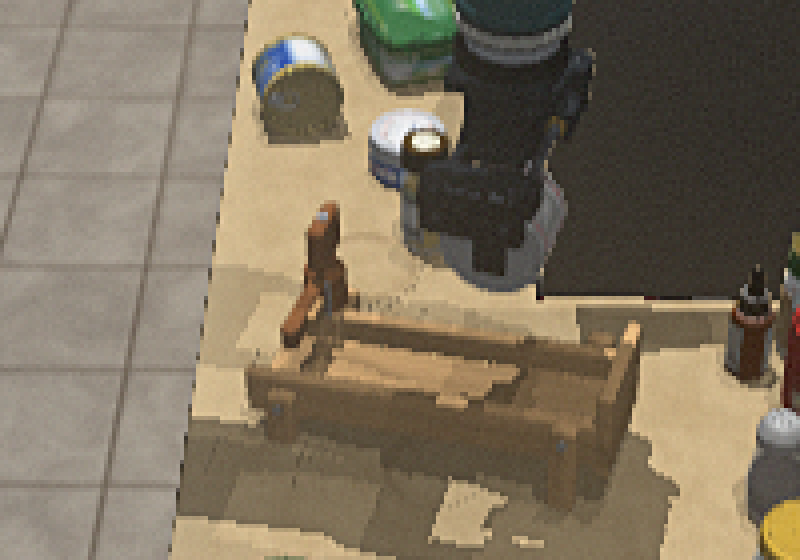

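Emit:
drive_tool(steps=[0,0,0.03,0,0,0,0,0.06,0,0,0,0,0.085,0,0,0,0,0.105,0,0,0,0,0.115,0,0,0,0,0.118,0,0,0,0,0.118,0,0,0,0,0.118,0,0])

```text
t: 14.53
position: [610.3, -129.7, 242.2]
tcp_rot: [[-0.95, 0.313, 0.002], [0.313, 0.95, -0.001], [-0.002, 0.0, -1.0]]
force: [-0.3, 0.7, -2.9]
gripper_width: 0.656
finger_force: 25.0
```

Emit:
drive_tool(steps=[0,0,0.0035,0,0,0,0,0.0035,0,0,0,0,0.0035,0,0.8,0,0,0.0035,0,0.9,0,0,0.0035,0,0.9,0,0,0.0035,0,0.9,0,0,0.0035,0,0.9,0,0,0.0035,0,0.9,0,0,0.0035,0,0.9,0,0,0.0035,0,0.9,0,0,0.0035,0,0.9,0,0,0.0035,0,0.9,0,0,-0.03,0,1,0,0,-0.07,0,1,0,0,-0.1,0,1,0,0,-0.118,0,1,0,0,-0.118,0,1])

```text
t: 15.95
position: [611.6, -130.1, 364.8]
tcp_rot: [[-0.95, 0.313, 0.01], [0.313, 0.95, -0.002], [-0.01, 0.001, -1.0]]
force: [1.1, -0.0, 0.4]
gripper_width: 0.999
finger_force: 0.0
```

Run:
```python
from h import *
s=sense();print(s["position"],np.degrees(np.arctan2(s["tcp_rot"][1,1],s["tcp_rot"][0,1])),s["force"])
im,d=camera("side");cv2.imwrite("pics/s5.png",im[150:290,220:420,::-1].repeat(4,0).repeat(4,1))
for r in masks_of("tin_a","side")[:3]:
    p,_,_=cloud("side",d,r["mask"]);print(r["p"],r["bbox"],np.median(p,0).round())
```

```text
[ 611.61615985 -130.06972645  364.79746541] 71.75524089546339 [ 1.05189233 -0.0066488   0.40410791]
0.7 [310.9, 232.1, 34.0, 28.4] [ 506. -110.   96.]
0.65 [295.0, 173.2, 21.4, 28.3] [435. 281.  52.]
```

View pics/s5.png

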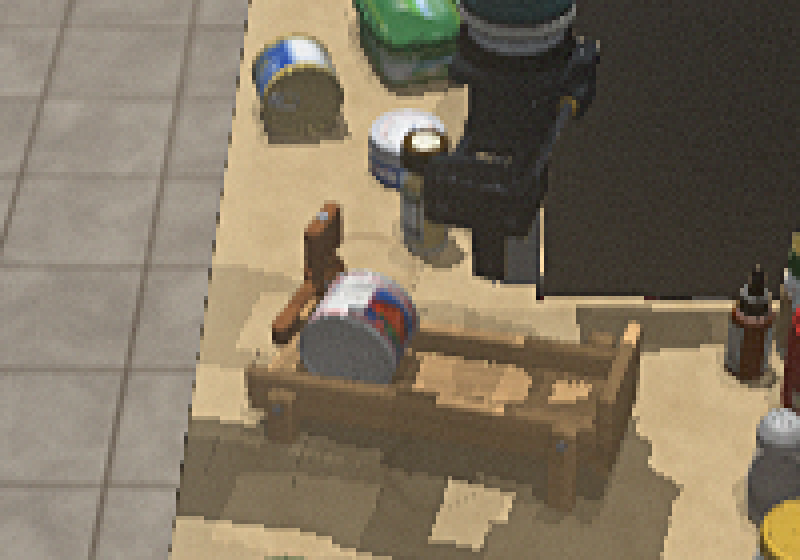

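Run:
```python
from m import *
def ang(c,d):
    p,_,_=cloud(c,d);D=p[:,:2]-C;r=np.hypot(*D.T);t=np.degrees(np.arctan2(D[:,1],D[:,0]))
    h=p[(r<26)&(p[:,2]>112)&(p[:,2]<145)]
    top=h[h[:,2]>131][:,:2];e=np.linalg.svd(top-top.mean(0))[2][0]
    w=p[(r>30)&(r<80)&(p[:,2]>82)&(p[:,2]<96)&(t<-80)&(t>-150)];q=w[:,:2]
    f=np.polyfit(q[:,1],q[:,0],1)
    tm=p[(abs(p[:,0]-508)<45)&(abs(p[:,1]+97)<40)&(p[:,2]>95)&(p[:,2]<125)]
    return np.degrees(np.arctan(e[1]/e[0])),90-np.degrees(np.arctan(f[0])),np.percentile(q[:,0],[2,50]),len(q),top.mean(0),tm.mean(0) if len(tm) else 0, np.median(h[h[:,2]>131][:,2])
for c in("top","side"):
    print(c,ang(c,np.load(f"{c}3.npy")));print(c,ang(c,camera(c)[1]))
im,_=camera("top");cv2.imwrite("pics/t6.png",cv2.resize(np.hstack([cv2.imread("pics/top3.png")[190:235,305:355],im[190:235,305:355,::-1]]),(800,360),interpolation=cv2.INTER_CUBIC))
```

```text
top (np.float64(73.67662867311383), np.float64(72.53068931673637), array([448.1903042 , 460.63252344]), 86, array([474.73588729, -30.10205537]), 0, np.float64(136.568650409121))Traceback (most recent call last):
  File "<stdin>", line 11, in <module>
  File "<stdin>", line 7, in ang
    raise TypeError("expected non-empty vector for x")
TypeError: expected non-empty vector for x
```

Emit:
drive_tool(steps=[0.04,0.006,0,0,1,0.08,0.012,0,0,1,0.12,0.018,0,0,1,0.155,0.023,0,0,1,0.17,0.058,0,-7,1,0.185,0.09,0,-14,1,0.2,0.125,0,-21,1,0.218,0.16,0,-28,1,0.235,0.195,0,-34,1,0.25,0.23,0,-34,1,0.265,0.265,0,-34,1,0.28,0.3,0,-34,1,0.295,0.335,0,-34,1,0.303,0.352,0,-34,1,0.303,0.352,0,-34,1,0.303,0.352,0,-34,1,0.303,0.352,0,-34,1])

```text
t: 17.52
position: [431.8, 298.6, 356.7]
tcp_rot: [[-0.962, -0.272, -0.003], [-0.272, 0.962, -0.003], [0.004, -0.002, -1.0]]
force: [0.4, -0.5, -0.3]
gripper_width: 1.001
finger_force: 0.0
```

```bash
cat > a.py <<'E'
from m import *
def ang(c,d):
    p,_,_=cloud(c,d);D=p[:,:2]-C;r=np.hypot(*D.T);t=np.degrees(np.arctan2(D[:,1],D[:,0]))
    h=p[(r<26)&(p[:,2]>131)&(p[:,2]<145)]
    top=h[:,:2];e=np.linalg.svd(top-top.mean(0))[2][0]
    w=p[(r>30)&(r<80)&(p[:,2]>82)&(p[:,2]<96)&(t<-85)&(t>-150)];q=w[:,:2]
    f=np.polyfit(q[:,1],q[:,0],1) if len(q)>5 else [0]
    tm=p[(abs(p[:,0]-508)<45)&(abs(p[:,1]+97)<40)&(p[:,2]>100)&(p[:,2]<125)]
    return [np.round(v,1) for v in(np.degrees(np.arctan(e[1]/e[0])),90-np.degrees(np.arctan(f[0])),np.percentile(q[:,0],[2,50]),len(q),top.mean(0),tm.mean(0) if len(tm) else 0, np.median(h[:,2]))]
E
python3 - <<'E'
from a import *
s=sense();print(s["position"],np.degrees(np.arctan2(s["tcp_rot"][1,1],s["tcp_rot"][0,1])))
for c in("top","side"):
    print(c,*ang(c,np.load(f"{c}3.npy")))
    im,d=camera(c);np.save(f"{c}6.npy",d);print(c,*ang(c,d))
    cv2.imwrite(f"pics/{c}6.png",im[:,:,::-1])
    for a in(-106.5,-110,-114):meas(c,[d],a)
    z=p=cloud(c,d)[0];T=p[(p[:,0]>380)&(p[:,0]<490)&(p[:,1]>255)&(p[:,1]<345)&(p[:,2]>15)&(p[:,2]<85)]
    if len(T)>20:print("b",len(T),cv2.minAreaRect(T[:,:2].astype(np.float32)))
f=lambda n:cv2.imread(n)[190:235,305:355]
cv2.imwrite("pics/t6.png",cv2.resize(np.hstack([f("pics/top3.png"),f("pics/top6.png")]),(800,360),interpolation=cv2.INTER_CUBIC))
E
```

```text
[431.82389805 298.60612976 356.70548602] 105.76797260027325
top 73.7 72.5 [448.2 460.6] 86 [474.7 -30.1] 0 136.6
top 65.9 74.8 [441.9 461.1] 118 [475.  -29.9] [501.9 -93.7 109.4] 136.4
top -106.5 [138.23  86.9    2.25   0.81]
top -110 [137.84  88.06   2.25   0.81]
top -114 [137.09  88.81   2.25   0.81]
b 265 ((432.64483642578125, 299.1787109375), (73.84455871582031, 57.789695739746094), 14.624053955078125)
side 73.2 73.6 [447.7 461.3] 74 [476.1 -32.3] 0 136.9
side 63.4 89.6 [442.5 459.5] 87 [475.6 -32. ] [505.9 -97.4 109.6] 136.2
side -106.5 [134.54  87.72   3.34   2.11]
side -110 [135.82  88.7    3.34   2.11]
side -114 [136.59  90.2    3.34   2.11]
b 408 ((432.9619445800781, 300.86236572265625), (74.31607055664062, 69.84002685546875), 15.695825576782227)
```

View pics/t6.png

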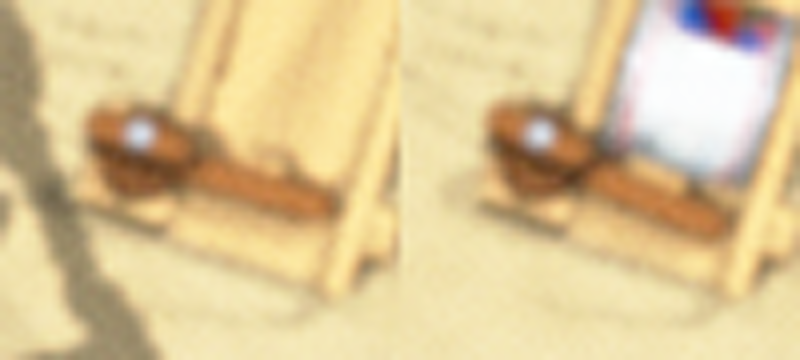

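Emit:
drive_tool(steps=[0.048,-0.328,0,131,0.5,0.048,-0.328,0,131,0.5,0.048,-0.328,0,131,0.5,0.048,-0.328,0,131,0.5,0.048,-0.328,0,131,0.5,0.048,-0.328,0,131,0.5,0.048,-0.328,0,131,0.5,0.048,-0.328,0,131,0.5,0.048,-0.328,0,131,0.5,0.048,-0.328,0,131,0.5,0.048,-0.328,0,131,0.5,0.048,-0.328,0,131,0.5,0.048,-0.328,0,131,0.5,0.048,-0.328,0,131,0.5,0.048,-0.328,0,131,0.5,0.048,-0.328,0,131,0.5,0.048,-0.328,0,131,0.5,0.048,-0.328,0,131,0.5,0.048,-0.328,0,131,0.5,0.048,-0.328,0,131,0.5])

```text
t: 19.28
position: [474.5, -30.4, 358.5]
tcp_rot: [[0.429, 0.903, -0.0], [0.903, -0.429, -0.0], [-0.0, -0.0, -1.0]]
force: [0.3, 0.4, -0.2]
gripper_width: 0.5
finger_force: 0.0
```

Run:
```python
from h import *
s=sense();print(s["position"],np.degrees(np.arctan2(s["tcp_rot"][1,0],s["tcp_rot"][0,0])),s["force"])
```

```text
[474.53222387 -30.37649204 358.54344024] 64.58214113877607 [ 0.30375071  0.41509868 -0.19790668]
```

Emit:
drive_tool(steps=[0,0,0.03,0,0.5,0,0,0.06,0,0.5,0,0,0.08,0,0.5,0,0,0.091,0,0.5,0,0,0.091,0,0.5,0,0,0.091,0,0,0,0,0.091,0,0,0,0,0.091,0,0,0,0,0.091,0,0,0,0,0.091,0,0,0,0,0.091,0,0], newtons=50)

```text
t: 20.2
position: [475.3, -29.0, 268.9]
tcp_rot: [[0.426, 0.905, 0.0], [0.905, -0.426, 0.0], [0.0, 0.0, -1.0]]
force: [-3.1, 0.7, 5.7]
gripper_width: 0.153
finger_force: 50.0
```

Run:
```python
from h import *
s=sense();print(s["position"],np.degrees(np.arctan2(s["tcp_rot"][1,0],s["tcp_rot"][0,0])),s["force"],s["torque"],s["gripper_width"])
```

```text
[475.28107409 -28.99418346 268.86858626] 64.7948666325168 [-3.06999273  0.70315623  5.74371362] [0.12588691 0.60861383 0.12783168] 0.15341206452713543
```

Emit:
drive_tool(steps=[0,0,0.001,-1.5,0,0,0,0.0014,-3,0,0,0,0.0018,-4.5,0,0,0,0.002,-6,0,0,0,0.002,-6,0])

```text
t: 20.62
position: [475.5, -29.0, 268.7]
tcp_rot: [[0.331, 0.944, 0.0], [0.944, -0.331, 0.001], [0.001, 0.0, -1.0]]
force: [-8.5, 2.0, 18.8]
gripper_width: 0.156
finger_force: 50.0
```

Run:
```python
from h import *
s=sense();print(s["position"],np.degrees(np.arctan2(s["tcp_rot"][1,0],s["tcp_rot"][0,0])),s["force"],s["torque"],s["gripper_width"])
```

```text
[475.5335778  -29.00768306 268.73637221] 70.66581493607306 [-8.5128228   2.03668377 18.84649817] [ 0.24033982  1.52715527 -0.91882485] 0.156303063861423
```

Emit:
drive_tool(steps=[0,0,-0.001,0,0,0,0,-0.001,-1,0,0,0,-0.001,-2,0,0,0,-0.001,-2,0])

```text
t: 20.95
position: [475.4, -29.0, 268.6]
tcp_rot: [[0.296, 0.955, 0.001], [0.955, -0.296, 0.001], [0.001, 0.0, -1.0]]
force: [-4.3, 2.9, 10.6]
gripper_width: 0.157
finger_force: 50.0
```

Run:
```python
from a import *
s=sense();print(s["position"],np.degrees(np.arctan2(s["tcp_rot"][1,0],s["tcp_rot"][0,0])),s["force"],s["torque"],s["gripper_width"])
c="side";im,d=camera(c);np.save("side7.npy",d);cv2.imwrite("pics/side7.png",im[:,:,::-1])
f=lambda n:cv2.imread(n)[195:250,270:340]
cv2.imwrite("pics/s7.png",cv2.resize(np.hstack([f("pics/side6.png"),f("pics/side7.png")]),(800,314),interpolation=cv2.INTER_CUBIC))
```

```text
[475.41392703 -28.95767082 268.62484635] 72.80473549551952 [-4.34856379  2.90844026 10.64822837] [0.32953804 1.00391228 0.46630662] 0.15707433333517848
```

View pics/s7.png

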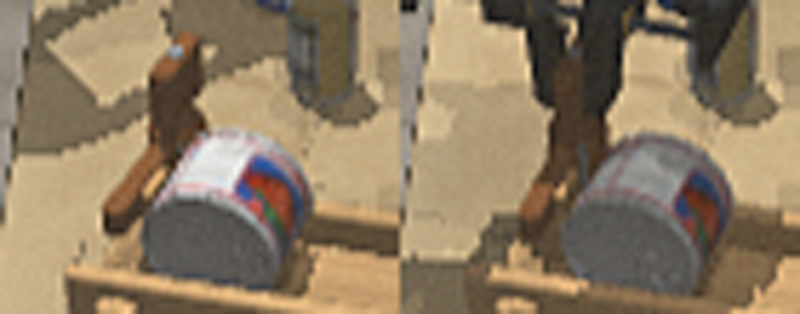

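Emit:
drive_tool(steps=[0,0,0.0004,2,0,0,0,0.0006,4,0,0,0,0.0006,6,0,0,0,0.0006,8,0,0,0,0.0006,5,0,0,0,0.0006,2,0,0,0,0.0006,0,0])

```text
t: 21.58
position: [475.5, -28.8, 268.1]
tcp_rot: [[0.294, 0.956, 0.001], [0.956, -0.294, 0.001], [0.001, 0.0, -1.0]]
force: [-4.4, 3.5, 11.4]
gripper_width: 0.153
finger_force: 50.0
```

```bash
cat > s.py <<'E'
from h import *
s=sense();print(s["position"],np.degrees(np.arctan2(s["tcp_rot"][1,0],s["tcp_rot"][0,0])),s["force"],s["torque"],s["gripper_width"])
E
python3 s.py
```

```text
[475.46638965 -28.75294661 268.13567605] 72.8935976995856 [-4.35311374  3.52529336 11.44602938] [0.51704154 1.09218288 0.03230486] 0.1526925978411436
```

Emit:
drive_tool(steps=[0,0,0.0004,2,0,0,0,0.0006,4,0,0,0,0.0007,6,0,0,0,0.0007,8,0,0,0,0.0007,5,0,0,0,0.0007,2,0,0,0,0.0007,0,0,0,0,0.0007,-1.2,0,0,0,0.0007,-2.4,0,0,0,0.0007,-2.4,0])

```text
t: 22.42
position: [475.6, -28.8, 267.6]
tcp_rot: [[0.257, 0.967, 0.001], [0.967, -0.257, 0.001], [0.001, 0.001, -1.0]]
force: [-5.3, 3.4, 12.4]
gripper_width: 0.154
finger_force: 50.0
```

```bash
python3 s.py
```

```text
[475.6025123  -28.81866388 267.64173983] 75.13216938423808 [-5.2524097   3.39016419 12.41507972] [ 0.38183692  1.0513351  -0.43260268] 0.15387122401487463
```

Emit:
drive_tool(steps=[0,0,0.0002,-0.6,0,0,0,0.0002,-1.2,0,0,0,0.0002,-1.2,0])

```text
t: 22.67
position: [475.6, -28.8, 267.6]
tcp_rot: [[0.237, 0.971, 0.001], [0.971, -0.237, 0.001], [0.002, 0.001, -1.0]]
force: [-5.1, 1.9, 13.1]
gripper_width: 0.155
finger_force: 50.0
```

```bash
python3 s.py
```

```text
[475.61332453 -28.8174071  267.64949   ] 76.26525930287058 [-5.13280621  1.85376056 13.08586489] [ 0.31323066  1.20715493 -0.70644138] 0.15545117358560662
```

Against the pin. Release and go back over tin_b, then check.

Emit:
drive_tool(steps=[0,0,-0.0015,1,0,0,0,-0.002,1,0,0,0,-0.002,1,0.5,0,0,-0.002,1,0.5,0,0,-0.002,1,0.5,0,0,-0.002,1,0.5,0,0,-0.03,1,0.5,0,0,-0.065,1,0.5,0,0,-0.09,1,0.5,0,0,-0.09,1,0.5,0,0,-0.09,1,0.5])

```text
t: 23.58
position: [476.0, -29.4, 357.0]
tcp_rot: [[0.253, 0.968, 0.004], [0.968, -0.253, -0.001], [0.0, 0.004, -1.0]]
force: [0.1, 0.0, -0.3]
gripper_width: 0.503
finger_force: 0.0
```

```bash
python3 s.py
```

```text
[475.95671912 -29.38064172 356.95112992] 75.36276507723176 [ 0.09754398  0.00690562 -0.26078859] [-0.08481873  0.06675825  0.00939654] 0.5030152557787385
```

Emit:
drive_tool(steps=[0.3075,-0.125,0,-120,1,0.3075,-0.125,0,-120,1,0.3075,-0.125,0,-120,1,0.3075,-0.125,0,-120,1,0.3075,-0.125,0,-120,1,0.3075,-0.125,0,-120,1,0.3075,-0.125,0,-120,1,0.3075,-0.125,0,-120,1,0.3075,-0.125,0,-120,1,0.3075,-0.125,0,-120,1,0.3075,-0.125,0,-120,1,0.3075,-0.125,0,-120,1,0.3075,-0.125,0,-120,1,0.3075,-0.125,0,-120,1,0.3075,-0.125,0,-120,1,0.3075,-0.125,0,-120,1,0.3075,-0.125,0,-120,1,0.3075,-0.125,0,-120,1,0.3075,-0.125,0,-120,1])

```text
t: 25.17
position: [431.5, 299.6, 353.2]
tcp_rot: [[-0.965, -0.262, -0.003], [-0.262, 0.965, -0.002], [0.003, -0.001, -1.0]]
force: [-0.3, -0.7, -0.2]
gripper_width: 0.998
finger_force: 0.0
```

```bash
python3 s.py
python3 - <<'E'
from a import *
for c in("top","side"):
    im,d=camera(c);np.save(f"{c}8.npy",d);print(c,*ang(c,d))
    cv2.imwrite(f"pics/{c}8.png",im[:,:,::-1])
    for a in(-106.5,-110):meas(c,[camera(c)[1] for _ in range(3)],a)
f=lambda n:cv2.imread(n)[190:235,305:355]
cv2.imwrite("pics/t8.png",cv2.resize(np.hstack([f("pics/top3.png"),f("pics/top8.png")]),(800,360),interpolation=cv2.INTER_CUBIC))
E
```

```text
[431.50282833 299.56260556 353.23444157] -164.80265273581747 [-0.27033277 -0.69745596 -0.23802782] [0.06640927 0.04560532 0.00057879] 0.9984988971216704
top 73.6 82.5 [448.4 464.1] 104 [474.7 -30.2] [507.9 -96.  109.9] 135.4
top -106.5 [136.52  88.     2.87   0.9 ]
top -110 [136.2   88.02   2.78   0.88]
side 75.4 86.2 [449.8 463.3] 80 [476.3 -31.4] [512.1 -99.8 109.8] 135.9
side -106.5 [137.13  88.63   3.72   1.65]
side -110 [136.83  88.71   3.97   1.98]
```

View pics/t8.png

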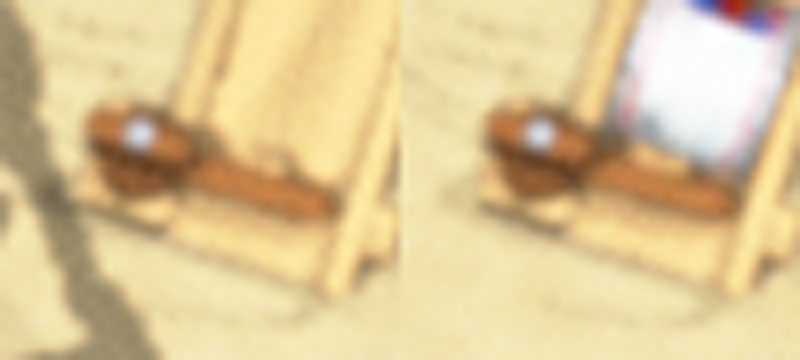

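Emit:
drive_tool(steps=[-0.001,0,0.035,0,1,-0.001,0,0.07,0,1,-0.001,0,0.1,0,1,-0.001,0,0.13,0,1,-0.001,0,0.15,0,1,-0.001,0,0.163,0,1,-0.001,0,0.166,0,1,-0.001,0,0.166,0,0,-0.001,0,0.166,0,0,-0.001,0,0.166,0,0,-0.001,0,0.166,0,0,-0.001,0,0.166,0,0,-0.001,0,0.166,0,0], newtons=25)

```text
t: 26.95
position: [433.6, 300.6, 190.5]
tcp_rot: [[-0.964, -0.265, 0.002], [-0.265, 0.964, 0.001], [-0.002, 0.001, -1.0]]
force: [0.2, -0.4, 4.6]
gripper_width: 0.66
finger_force: 24.9
```

```bash
python3 s.py
```

```text
[433.59125365 300.57478608 190.45400861] -164.64776847848725 [ 0.21823256 -0.35408412  4.57170595] [-0.00049674  0.03343977 -0.07360207] 0.6595285522606252
```

Emit:
drive_tool(steps=[0,0,-0.03,0,0,0,0,-0.07,0,0,0,0,-0.11,0,0,0,0,-0.15,0,0,0,0,-0.17,0,0,0.006,-0.035,-0.17,5,0,0.012,-0.07,-0.17,11,0,0.019,-0.107,-0.17,17,0,0.026,-0.145,-0.17,23,0,0.033,-0.185,-0.17,28,0,0.04,-0.225,-0.17,33.6,0,0.047,-0.265,-0.17,33.6,0,0.054,-0.305,-0.17,33.6,0,0.061,-0.345,-0.17,33.6,0,0.068,-0.386,-0.17,33.6,0,0.035,-0.406,-0.17,33.6,0,0,-0.427,-0.17,33.6,0,-0.038,-0.449,-0.17,33.6,0,-0.038,-0.449,-0.17,33.6,0,-0.038,-0.449,-0.17,33.6,0])

```text
t: 28.62
position: [589.8, -123.5, 357.2]
tcp_rot: [[-0.949, 0.314, -0.003], [0.314, 0.949, 0.001], [0.003, -0.0, -1.0]]
force: [0.3, -0.1, -4.1]
gripper_width: 0.658
finger_force: 24.9
```

```bash
python3 s.py
```

```text
[ 589.8190488  -123.50685267  357.17876945] 161.7126955468241 [ 0.26851753 -0.14070354 -4.1257937 ] [0.00015391 0.01931354 0.02738626] 0.6583104891279925
```

Emit:
drive_tool(steps=[0,0,0.03,0,0,0,0,0.06,0,0,0,0,0.085,0,0,0,0,0.105,0,0,0,0,0.118,0,0,0,0,0.122,0,0,0,0,0.122,0,0,0,0,0.122,0,0,0,0,0.122,0,0])

```text
t: 29.37
position: [588.6, -122.6, 238.2]
tcp_rot: [[-0.95, 0.313, 0.002], [0.313, 0.95, -0.0], [-0.002, 0.0, -1.0]]
force: [0.2, 0.5, -2.9]
gripper_width: 0.658
finger_force: 24.9
```

```bash
python3 s.py
```

```text
[ 588.60632815 -122.5974135   238.15243415] 161.76691195187374 [ 0.15239261  0.51174566 -2.92643617] [-0.01908912 -0.04176448  0.0515546 ] 0.6579828371103986
```

Emit:
drive_tool(steps=[0,0,0.0012,0,0,0,0,0.0012,0,0.8,0,0,0.001,0,0.9,0,0,0.001,0,0.9,0,0,0.001,0,0.9,0,0,0.001,0,0.9,0,0,0.001,0,0.9,0,0,0.001,0,0.9,0,0,0.001,0,0.9,0,0,0.001,0,0.9,0,0,-0.03,0,1,0,0,-0.07,0,1,0,0,-0.11,0,1,0,0,-0.13,0,1,0.04,0.01,-0.13,0,1,0.08,0.02,-0.13,0,1,0.1,0.06,-0.13,0,1,0.12,0.1,-0.13,0,1,0.135,0.14,-0.13,0,1,0.15,0.18,-0.13,0,1])

```text
t: 31.03
position: [501.7, 88.4, 367.5]
tcp_rot: [[-0.949, 0.314, 0.001], [0.314, 0.949, 0.0], [-0.001, 0.0, -1.0]]
force: [1.0, 1.0, 0.3]
gripper_width: 1.001
finger_force: 0.0
```

Emit:
drive_tool(steps=[0.01,0.04,0,0,1,0.02,0.08,0,0,1,0.03,0.12,0,0,1,0.03,0.15,0,0,1,0.03,0.15,0,0,1,0.03,0.15,0,0,1])

```text
t: 31.53
position: [521.1, 240.3, 366.9]
tcp_rot: [[-0.951, 0.31, -0.0], [0.31, 0.951, -0.0], [0.0, -0.001, -1.0]]
force: [-0.0, 0.4, 0.7]
gripper_width: 0.999
finger_force: 0.0
```

```bash
python3 s.py
python3 - <<'E'
from a import *
for c in("top","side"):
    im,d=camera(c);print(c,*ang(c,d));cv2.imwrite(f"pics/{c}9.png",im[:,:,::-1])
    meas(c,[camera(c)[1] for _ in range(3)],-106.5)
    p=cloud(c,d)[0];t=p[(p[:,0]>470)&(p[:,0]<640)&(p[:,1]<-60)&(p[:,1]>-170)&(p[:,2]>100)];b=np.radians(-18.4)
    E=t[:,:2]-[562.6,-113.8];x=E@[np.cos(b),np.sin(b)];print(np.histogram(x,bins=range(-110,70,10)))
a=cv2.resize(cv2.imread("pics/top9.png")[140:240,285:385],(400,400),interpolation=cv2.INTER_CUBIC)
e=cv2.resize(cv2.imread("pics/side9.png")[180:280,270:370],(400,400),interpolation=cv2.INTER_CUBIC)
cv2.imwrite("pics/f9.png",np.hstack([a,e]))
E
```

```text
[521.13380241 240.28566642 366.86375338] 161.93166183495634 [-0.00655904  0.36481476  0.68577876] [-0.04855964 -0.00101442  0.02603083] 0.9994304316578666
top 74.3 84.3 [448.7 464.1] 104 [474.6 -30.6] [511.3 -98.5 109.5] 135.5
top -106.5 [136.35  87.31  70.69   0.79]
(array([   0,    0,   33,   61,   66,   59,   56,   49,   16,   26,   71,
         61,  322,  113,   86, 1154, 1036]), array([-110, -100,  -90,  -80,  -70,  -60,  -50,  -40,  -30,  -20,  -10,
          0,   10,   20,   30,   40,   50,   60]))
side 73.7 88.5 [449.8 463.1] 81 [476.3 -31.9] [ 513.4 -101.4  110. ] 135.9
side -106.5 [137.36  88.31  59.12   2.35]
(array([  0,   0,  17,  33,  43,  55,  57,  61,  20,   9,  40,  48, 104,
       201,  82, 138, 169]), array([-110, -100,  -90,  -80,  -70,  -60,  -50,  -40,  -30,  -20,  -10,
          0,   10,   20,   30,   40,   50,   60]))
```

View pics/f9.png

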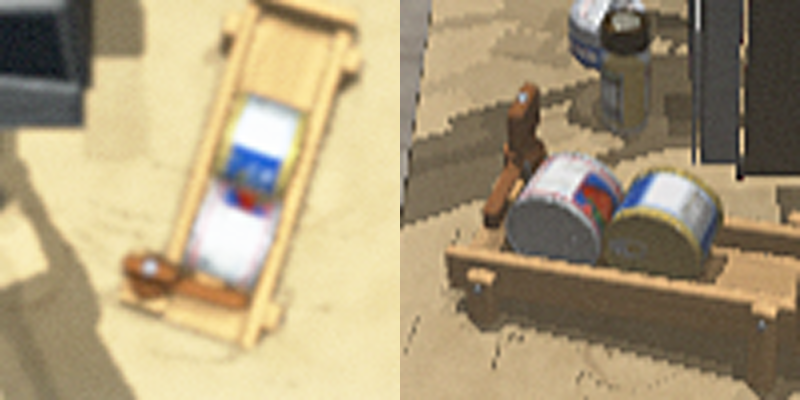

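Both tins rest one behind the other against the stop, which is square across the lane and wedged home (left: stop near (190,280); tins at (235,240) and (265,150)). Handing in.

```bash
python3 -c "
from rig import *
print(finish_job())"
```

```text
the job is handed in; nothing more can be done
None
```

The job is handed in: the stop is wedged home squarely across the lane, and both tins rest one behind the other against it. The first tin knocked the stop about 9 degrees open as it rolled in, so I turned it back to the pin and pressed it in deeper before feeding the second tin.

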